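Find the socket that fits the press nut

ROBOT

A 6-joint arm with a two-finger parallel gripper is mounted at the origin on a cart in front of the work surface, level with it; the furniture and walls round the work are solid. World frame = base frame: x ahead of the robot, y to its left, z up, the work surface at z = 0. Lengths are in m, angles in degrees, forces in N, time in s.
With the tool pointing down it reaches from about 0.35 to 0.85 m from the base axis. Payload 8.1 kg.
Tool frame: the origin (TCP) lies at the very end of the fingers, on their centre line; the grasp point (between the pads) lies 19 mm behind it; z points along the fingers, y is the line along which they close (so a half turn about z gives the same grasp; the last joint's range is limited). The gripper opens to 93 mm and grips with 3 to 60 N. Pads are 15 mm wide; open, the fingers measure 128 mm over their backs; the gripper's body (75 mm by 188 mm) begins 65 mm behind the grasp point.
Start: joints at [-76.455, 7.471, 85.268, -0, 87.261, -4.893], TCP at [0.19, -0.569, 0.219] pointing down, gripper open.
Joint ranges: [-169.43, 169.43], [-51.17, 129.36], [1.28, 143.12], [-76.62, 256.62], [0, 156.53], [-152.29, 152.29]. Speed limits (degrees/s): [136.94, 136.94, 159.86, 180, 180, 180].

INTERFACE

Orientations are given as [roll, pitch, yaw] about the fixed x, y, z axes, in that order (R = Rz(yaw) Ry(pitch) Rx(roll)).
In Python, from cell import telemetry, snapshot, get_calibration, order gives the robot as it stands. The module is installed in compiled form; this text tells all that it offers.
- The arm moves only by the tool arm_command, never from a script. Its argument "motion" is a list of rows, each an object with "delta_rot": the turn, a rotation vector about the world's x, y, z in degrees, a list of three; "xyz": the shift along the world's x, y, z in cm, a list of three; "fingers": the closure, from 0 (fully open) to 1 (shut). In form: [{"delta_rot": [wx, wy, wz], "xyz": [dx, dy, dz], "fingers": fingers}, ...]. A call has 1 to 20 rows; each row shifts and turns the commanded pose from where the row before left it; what a row does not reach is not made up. A row lasts 1/8 s, in which the tool goes at most 62.5 mm and 10.7 degrees, less where a joint would pass 70% of its speed; a pose out of reach is approached as far as the arm can. A call with a gripper value outside its range is refused whole. The fingers move at their own pace and stop on an object; the grip force is fixed at half the most. Time passes only in rows, so rows that do not move let the fingers close. It gives the time, the measured TCP pose, the force, the opening and the grip force at its end, in the units of the state.
- telemetry.sense(): the state, without advancing time (a new reading comes with each control period).
- snapshot(name): name is "scene" or "top"; returns the picture (480x640x3 uint8, red, green, blue); there is no depth.
- get_calibration(name): a dict with "intrinsics" (3x3 intrinsics, pixels), "rvec" (rotation vector, rad) and "tvec" (3), from world to camera coordinates, as OpenCV has them. Camera axes: x right, y down, z forward; pixel columns grow to the right and rows downward; lengths in m; the calibration is good to about 2 mm. A picture is of the moment at which its call begins. get_calibration takes no time and is no camera call.
- order.hand_in(): hands the job in; it is judged then, once.
The state is a dict: "time_s": time; "q": joint angles; "joint_vel": joint speeds; "joint_torque": joint torques, N m; "eef_pos": TCP position; "orientation": TCP orientation; "ft_force": force on the tool from outside, world axes, zero at the start; "moment": the same for the moment, N m; "width": finger opening in m; "grasp_force": force on a finger pad.
Only numpy, scipy, OpenCV 4.12 (cv2) and the standard library are available. Lean on these libraries where they do the work, as an engineer would, in place of code of your own. Each camera call takes 0.05 s, during which the arm holds its last target. There are 200 camera calls.

TASK

Find the socket in the wooden rack that fits the hex nut on the little gluing press: try it on the nut and, if it does not go down over the nut, lower it gently back upright into a free well of the rack and try another. Push the one that fits fully home over the nut until its mouth meets the washer, without forcing, and finish there still gripping it upright in the gripper, the other sockets standing in the rack and the other things on the bench left where they are.

Things in the scene. Friction and masses are not known exactly. Their poses are not given: they have to be found in the camera images.
- socket_a: Steel socket standing mouth down in a well of the rack, about 0.16 kg, 64 mm tall: round barrel 30 mm across, and on top a hex head 24 mm high, 24 mm across flats (grip it there). Hex bore 28 mm deep, flats parallel to the head's. Origin: centre of the mouth, z up; x square to one pair of flats (they repeat every 60 deg). Looks just like socket_b: one of the two has a bore 21 mm across flats with a 2 mm chamfer, the other 16.
- socket_b: Steel socket standing mouth down in a well of the rack, about 0.16 kg, 64 mm tall: round barrel 30 mm across, and on top a hex head 24 mm high, 24 mm across flats (grip it there). Hex bore 28 mm deep, flats parallel to the head's. Origin: centre of the mouth, z up; x square to one pair of flats (they repeat every 60 deg). Looks just like socket_a: one of the two has a bore 21 mm across flats with a 2 mm chamfer, the other 16.
- socket_c: Steel socket standing mouth down in a well of the rack, about 0.16 kg, 64 mm tall: round barrel 24 mm across, and on top a hex head 24 mm high, 18 mm across flats (grip it there). Hex bore 28 mm deep, flats parallel to the head's. Origin: centre of the mouth, z up; x square to one pair of flats (they repeat every 60 deg). Slimmer than the others; bore 9 mm, too small even for the stud.
- rack: Fixed wooden block 64 mm (x) by 220 mm (y) by 34 mm high with three round wells 36 mm in diameter, 22 mm deep (well floor 12 mm above the bench), in a row at y = -75, 0 and +75 mm of its own frame, x = 0. Origin: centre of its underside, z up. Every well holds a socket at the start, whose upper 42 mm stand out of it.
- press: Small fixed gluing press: plywood base 80 mm (x) by 150 mm (y), two dark wood strips held down by a steel strap 36 by 136 mm whose top is 42 mm above the bench, and in its middle one stud with washer and hex nut. Origin: centre of its underside, z up. Nothing on it moves; the nut does not turn.
- nut (a point): Centre of the top of the 36 mm washer, 44 mm above the bench, axes as the press. On it stands the hex nut, 19 mm across flats, 13 mm high, chamfered, flats square to x and every 60 deg; the 11 mm stud stands 6 mm out of it. A socket that fits has its origin here when home, flats parallel to the nut's; one too small stops about 12 mm higher, on top of the nut.
- wax_tin: Bystander: flat round wax tin, 68 mm across, 26 mm high. Origin at the centre of its underside.
- eraser: Bystander: eraser 21x42x12 mm. Origin at the centre of its underside.
- screwdriver: Bystander: screwdriver 165 mm long, 22 mm high. Origin at the centre of its underside.
- walnut_block: Bystander: dark wood block 40x58x26 mm. Origin at the centre of its underside.
- pencil: Bystander: flat carpenter's pencil, 124 mm long. Origin at the centre of its underside.

How it is judged:
By the outcome, as a careful person would: the job done as asked, in the order asked, and still so for the second after the job is handed in, while the arm keeps its last pose, push and grip.
It also fails if it takes over 51 s, if anything falls off the work surface, if the arm or the gripper's body presses on something with over 40 N, if the wrist force passes 120 N, or if a joint passes its speed limit or range.

## Working session

There is one attempt and no reset: what is moved stays moved. The work goes in short steps, Python scripts to look and compute and a tool call to move; the robot and the scene stay as the last step left them, time stands still between calls to the robot, and variables do not carry over. Pictures are saved under pics/ and viewed, at most 10 in all, crops included, and the job is handed in when it is done.

Besides the shell and the picture viewer there is one more tool, called after ">>>" by a JSON object that holds its "op" and its "data". arm_command: Moves the arm, as the interface text tells. Its arguments: {"type":"object","properties":{"motion":{"type":"array","items":{"type":"object","properties":{"delta_rot":{"type":"array","items":{"type":"number"}},"xyz":{"type":"array","items":{"type":"number"}},"fingers":{"type":"number"}}}}},"required":["motion"]}

```bash
mkdir -p pics
python3 - <<'E'
from cell import telemetry, snapshot, get_calibration
import cv2,numpy as np
for n in("scene","top"):
    cv2.imwrite(f"pics/{n}0.png",snapshot(n)[:,:,::-1])
    c=get_calibration(n);R=cv2.Rodrigues(np.array(c['rvec'],float))[0];print(n,c['intrinsics'],(-R.T@np.array(c['tvec']).ravel()).round(3),R.round(3).tolist())
print(telemetry.sense())
E
```

```text
scene [[535.54376726   0.         324.35235859]
 [  0.         535.54376726 235.91495019]
 [  0.           0.           1.        ]] [0.052 0.951 0.564] [[-0.899, -0.438, -0.003], [-0.195, 0.407, -0.892], [0.392, -0.801, -0.452]]
top [[434.82010065   0.         315.69292434]
 [  0.         434.82010065 238.77858523]
 [  0.           0.           1.        ]] [0.347 0.061 1.014] [[0.023, -1.0, -0.0], [-0.988, -0.023, -0.153], [0.152, 0.004, -0.988]]
{'time_s': 0.1, 'q': array([-7.64565536e+01,  7.51145253e+00,  8.53226296e+01, -1.70358656e-04,
        8.72622547e+01, -4.89456938e+00]), 'joint_vel': array([-0.02200336, -0.11704064, -0.11124231,  0.04429213,  0.09502828,
        0.08410414]), 'joint_torque': array([ 9.69125467e-04, -5.61340249e+01, -4.93097556e+01,  7.69661483e-02,
        2.91433081e-02, -6.00625094e-05]), 'eef_pos': array([ 0.18965084, -0.56869406,  0.21768929]), 'orientation': array([-1.79904000e+02, -8.05016150e-03,  1.84380174e+01]), 'ft_force': array([ 0.3267974 , -0.66741406, -0.08823425]), 'moment': array([-0.05719385, -0.009994  , -0.01725006]), 'grasp_force': 0.0, 'width': 0.09256206571479059}
```

View pics/top0.png

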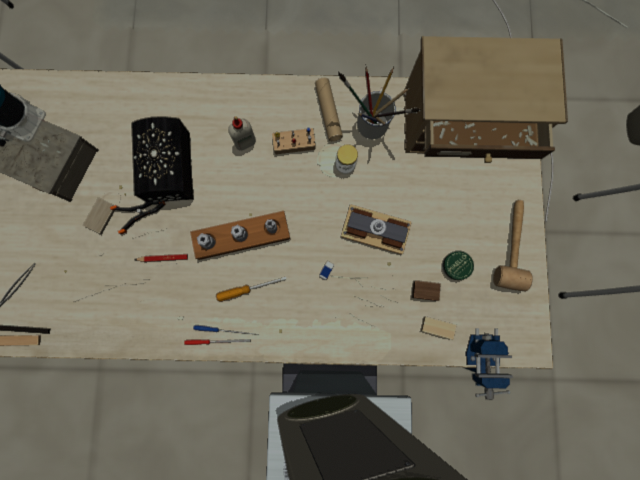

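View pics/scene0.png

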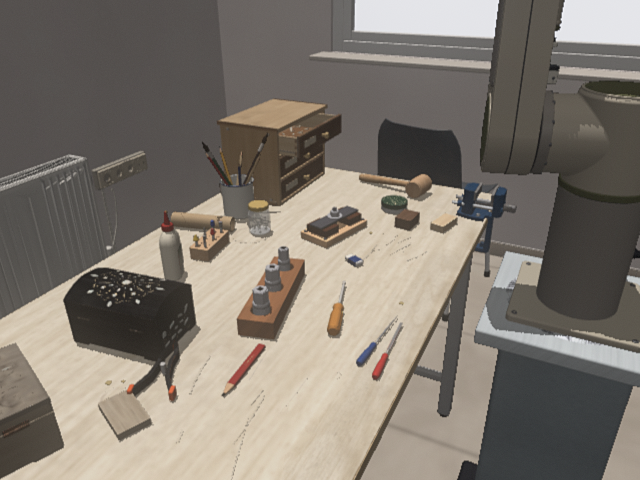

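The top view shows the rack at about (240,235), with sockets at (206,240), (240,232) and (271,226), the last one slimmer. The press is at (376,229) and the nut at (378,227). In the scene view the socket heads are at (261,293), (273,270) and (284,253), and the nut is at (335,212).

Run:
```python
import cv2,numpy as np
t=cv2.imread("pics/top0.png");s=cv2.imread("pics/scene0.png")
z=lambda i,x,y,w,h,k:cv2.resize(i[y:y+h,x:x+w],(w*k,h*k),interpolation=cv2.INTER_CUBIC)
a=np.hstack([z(t,185,205,110,56,4),z(t,338,200,76,56,4)[:, :304]])
b=np.hstack([z(s,235,240,75,95,4)[:376],z(s,300,200,70,47,4)[:188].repeat(1,0)] ) if 0 else None
c=np.zeros((600,800,3),np.uint8);c[:224,:744]=a
r=z(s,236,240,74,94,4);c[224:600,:296]=r
p=z(s,298,202,72,46,6);c[224:500,300:732]=p
cv2.imwrite("pics/z.png",c)
```

```text
(no output)
```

View pics/z.png

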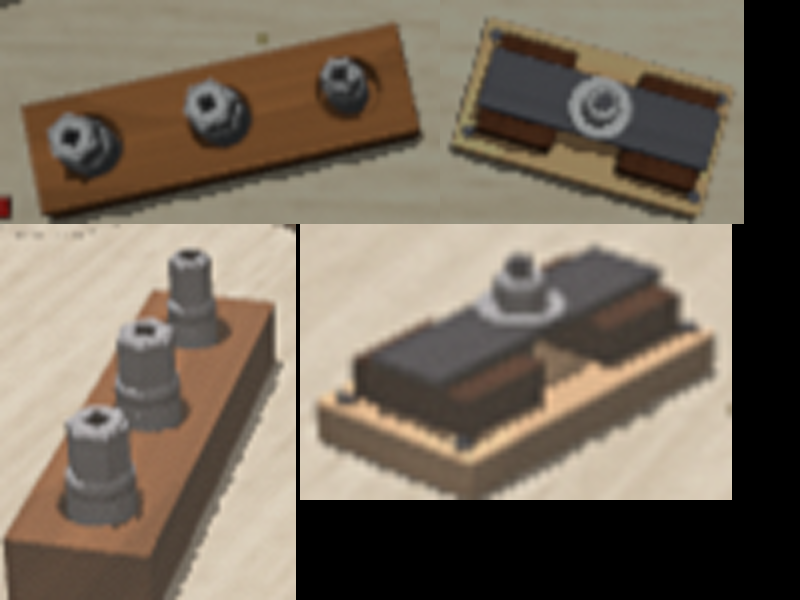

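```bash
cat > h.py <<'E'
import cv2,numpy as np
from cell import telemetry, snapshot, get_calibration
def cal(n):
    c=get_calibration(n);return np.array(c['intrinsics'],float),cv2.Rodrigues(np.array(c['rvec'],float))[0],np.array(c['tvec'],float).ravel()
def tri(pt,ps):
    P=[];u=[]
    for n,p in(("top",pt),("scene",ps)):
        K,R,t=cal(n);P.append(K@np.c_[R,t]);u.append(np.array(p,float).reshape(2,1))
    X=cv2.triangulatePoints(P[0],P[1],u[0],u[1]).ravel();X=X[:3]/X[3]
    e=[(lambda q:q[:2]/q[2]-v.ravel())(Pi@np.r_[X,1]) for Pi,v in zip(P,u)]
    return X,np.abs(e).max()
def plane(n,p,z):
    K,R,t=cal(n);C=-R.T@t;d=R.T@np.linalg.inv(K)@[p[0],p[1],1];return C+d*(z-C[2])/d[2]
def proj(n,X):
    K,R,t=cal(n);q=K@(R@np.array(X,float)+t);return q[:2]/q[2]
def dark(g,p,r=3.5,thr=None):
    y,x=np.mgrid[:480,:640];m=(x-p[0])**2+(y-p[1])**2<=r*r
    w=np.clip((np.median(g[m]) if thr is None else thr)-g.astype(float),0,None)*m
    return np.array([(w*x).sum(),(w*y).sum()])/w.sum()
E
python3 - <<'E'
from h import *
t=cv2.imread("pics/top0.png");s=cv2.imread("pics/scene0.png")
gt,gs=[cv2.cvtColor(i,cv2.COLOR_BGR2GRAY) for i in(t,s)]
for a,b in(((203,239.2),(260.2,288.5)),((236.7,231),(272.7,266.5)),((270.5,223.7),(283.5,248))):
    a=dark(gt,a);b=dark(gs,b);print(a.round(1),b.round(1),[v.round(4) for v in tri(a,b)],"on plane .076:",plane("top",a,.076).round(4),plane("scene",b,.076).round(4))
# washer
hsv=cv2.cvtColor(t,cv2.COLOR_BGR2HSV);
def blob(m,p):
    n,l,st,c=cv2.connectedComponentsWithStats(m.astype(np.uint8));d=[np.hypot(*(c[i]-p)) if st[i,4]>15 else 1e9 for i in range(1,n)];i=1+int(np.argmin(d));return l==i,c[i],st[i]
def rect(m,z,name="top"):
    c=max(cv2.findContours(m.astype(np.uint8),0,2)[0],key=cv2.contourArea);h=cv2.convexHull(c).reshape(-1,2)
    w=np.array([plane(name,q,z)[:2] for q in h],np.float32)*1000;(cx,cy),(a,b),g=cv2.minAreaRect(w);return round(cx,1),round(cy,1),round(a,1),round(b,1),round(g,2)
for nm,im,p in(("top",t,(378,226.7)),("scene",s,(334.6,214))):
    h=cv2.cvtColor(im,cv2.COLOR_BGR2HSV);reg=np.zeros((480,640),bool);x,y=map(int,p);reg[y-20:y+20,x-20:x+20]=1
    m,c,st=blob((h[...,2]>115)&(h[...,1]<40)&reg,p);print(nm,"washer/nut blob",c.round(2),st)
    if nm=="top":
        k=max(cv2.findContours(m.astype(np.uint8),0,2)[0],key=cv2.contourArea);print(cv2.fitEllipse(k),plane("top",cv2.fitEllipse(k)[0],.044))
print("stud",tri((378.4,224.6),(334.5,208.3)),"washer",tri((378,226.7),(334.8,215.3)))
H,S,V=cv2.split(hsv);print("rack px",hsv[245,255],"base",hsv[246,379],"strap",hsv[222,362])
x0=np.zeros((480,640),bool);x0[195:265,180:300]=1
m,c,st=blob((S>110)&(H<20)&(V>60)&x0,(240,236));print("rack",rect(m,.034),c,st)
x0[:]=0;x0[195:260,335:418]=1
m,c,st=blob((((H<30)&(S>75)&(V>120)))&x0,(379,246));print("base",st)
m=((H<30)&(S>75)&(V>100)&x0);print("base?",rect(m,.012),m.sum())
m,c,st=blob((S<60)&(V<110)&(V>40)&x0,(362,222));print("strap",rect(m,.042),st)
m=(S<75)&(V<115)&x0&(V>30);print(rect(m,.042))
E
```

```text
[202.3 238.8] [259.8 288.3] [array([0.4864, 0.3117, 0.0779]), np.float64(0.2883)] on plane .076: [0.4861 0.3119 0.076 ] [0.4886 0.3092 0.076 ]
[236.2 230.4] [271.8 266.1] [array([0.5067, 0.2387, 0.0779]), np.float64(0.2282)] on plane .076: [0.5066 0.2388 0.076 ] [0.5089 0.2358 0.076 ]
[269.9 223.5] [283.2 248.4] [array([0.5246, 0.1662, 0.075 ]), np.float64(0.4039)] on plane .076: [0.5235 0.1657 0.076 ] [0.5243 0.1678 0.076 ]
top washer/nut blob [377.55 226.04] [370 219  16  15 119]
((377.5902099609375, 226.33694458007812), (14.138955116271973, 14.73865032196045), 124.34190368652344) [ 0.52865719 -0.07518236  0.044     ]
scene washer/nut blob [336.1  207.95] [319 196  35  23 259]
stud (array([ 0.52846229, -0.07455547,  0.0629163 ]), np.float64(0.27897814095260287)) washer (array([ 0.52776341, -0.07600941,  0.04462935]), np.float64(0.01688417802239428))
rack px [ 13 171  61] base [ 18 107 145] strap [114  18  70]
rack (504.8, 238.2, 63.8, 218.3, 14.06) [241.1440678  234.46809571] [ 191  211   99   48 2006]
base [341 205  70  49 521]
base? (529.4, -75.5, 149.9, 79.0, 74.96) 601
strap (528.0, -74.8, 134.3, 36.3, 75.0) [347 212  61  31 725]
(528.0, -74.9, 134.5, 36.9, 74.99)
```

Run:
```python
import cv2,numpy as np
t=cv2.imread("pics/top0.png");s=cv2.imread("pics/scene0.png")
z=lambda i,x,y,w,h,k:cv2.resize(i[y:y+h,x:x+w],(w*k,h*k),interpolation=cv2.INTER_CUBIC)
c=np.zeros((600,800,3),np.uint8)
for i,(a,b) in enumerate(zip(((202,239),(236,230)),((260,288),(272,266)))):
    c[300*i:300*i+300,:380]=z(t,a[0]-9,a[1]-7,19,15,20)
    c[300*i:300*i+300,400:800]=z(s,b[0]-9,b[1]-5,20,15,20)
cv2.imwrite("pics/z2.png",cv2.convertScaleAbs(c,alpha=1.25))
```

```text
(no output)
```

View pics/z2.png

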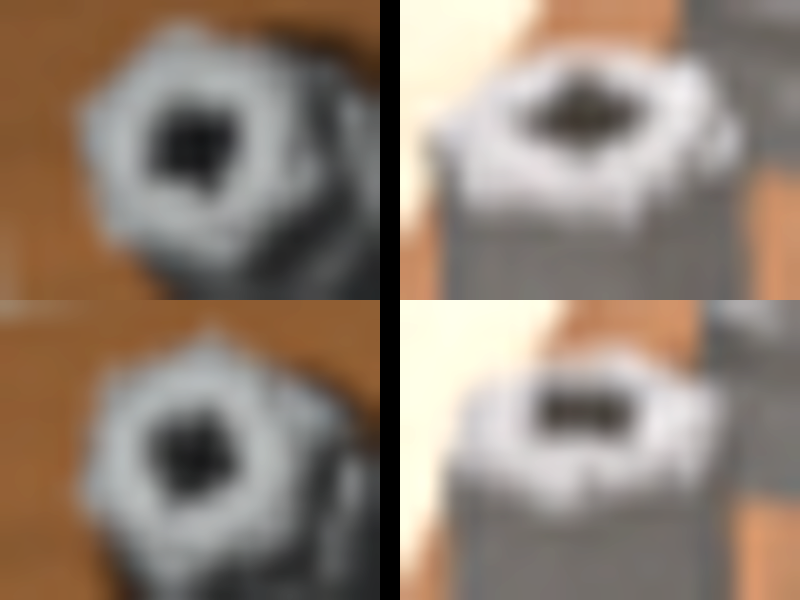

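The crops show the head of socket 1 (top view, hole at (202,239)) with corners near the 12 and 10 o'clock positions. Socket 2 is turned by about 25° more. I'll compute the yaws numerically next.

Run:
```python
from h import *
k=8
for name,pts in(("top",((202.3,238.8),(236.2,230.4))),("scene",((259.8,288.3),(271.8,266.1)))):
    im=cv2.imread(f"pics/{name}0.png")
    for p in pts:
      x,y=int(p[0])-16,int(p[1])-16
      u=cv2.resize(im[y:y+32,x:x+32],None,fx=k,fy=k,interpolation=cv2.INTER_CUBIC);h=cv2.cvtColor(u,cv2.COLOR_BGR2HSV)
      out=[]
      for vt in((120,135,150) if name=="top" else (150,165,180)):
        m=((h[...,2]>vt)&(h[...,1]<60)).astype(np.uint8);m=cv2.morphologyEx(m,cv2.MORPH_OPEN,np.ones((9,9)))
        cs=cv2.findContours(m,0,1)[0];q=(np.array(p)-[x,y]+.5)*k
        c=max(cs,key=lambda c:cv2.contourArea(c) if abs(cv2.pointPolygonTest(c,tuple(map(float,q)),True))<60 else 0)
        w=np.array([plane(name,((a+.5)/k-.5+np.array([x,y])),.0765)[:2] for a in cv2.convexHull(c).reshape(-1,2)])*1000
        th=np.arange(60);f=np.array([[np.ptp(w@[np.cos(np.radians(a+b)),np.sin(np.radians(a+b))]) for b in(0,60,120)] for a in th])
        i=f.sum(1).argmin();out.append((int(th[i]),f[i].round(1).tolist(),int(f.sum(1).argmax())))
      print(name,p,out)
```

```text
Traceback (most recent call last):
ValueError: max() iterable argument is empty
```

Run:
```python
from h import *
k=8
for name,pts in(("top",((202.3,238.8),(236.2,230.4))),("scene",((259.8,288.3),(271.8,266.1)))):
    im=cv2.imread(f"pics/{name}0.png")
    for p in pts:
      x,y=int(p[0])-16,int(p[1])-16
      u=cv2.resize(im[y:y+32,x:x+32],None,fx=k,fy=k,interpolation=cv2.INTER_CUBIC);h=cv2.cvtColor(u,cv2.COLOR_BGR2HSV)
      out=[];g=h[...,2].astype(float);q=(np.array(p)-[x,y]+.5)*k
      yy,xx=np.mgrid[:256,:256];d=np.hypot(xx-q[0],yy-q[1]);ref=np.percentile(g[(d<40)&(h[...,1]<70)],85);print(ref)
      for f0 in(.7,.8,.88):
        m=((g>f0*ref)&(h[...,1]<80)&(d<(75 if name=="top" else 90))).astype(np.uint8);m=cv2.morphologyEx(m,cv2.MORPH_OPEN,np.ones((9,9)))
        c=max(cv2.findContours(m,0,1)[0],key=cv2.contourArea)
        w=np.array([plane(name,((a+.5)/k-.5+np.array([x,y])),.0765)[:2] for a in cv2.convexHull(c).reshape(-1,2)])*1000
        th=np.arange(60);f=np.array([[np.ptp(w@[np.cos(np.radians(a+b)),np.sin(np.radians(a+b))]) for b in(0,60,120)] for a in th])
        i=f.sum(1).argmin();out.append((int(th[i]),f[i].round(1).tolist(),int(f.sum(1).argmax())))
      print(name,p,out)
```

```text
138.0
top (202.3, 238.8) [(47, [24.3, 23.7, 25.5], 15), (46, [23.2, 22.9, 24.9], 14), (49, [20.8, 20.6, 20.7], 14)]
143.0
top (236.2, 230.4) [(23, [24.1, 24.9, 25.5], 51), (23, [22.9, 23.4, 24.3], 51), (29, [20.2, 20.1, 21.1], 55)]
179.0
scene (259.8, 288.3) [(49, [31.4, 54.1, 43.7], 18), (48, [30.7, 54.1, 42.3], 19), (47, [30.0, 54.2, 41.2], 23)]
180.0
scene (271.8, 266.1) [(41, [32.7, 65.7, 50.8], 3), (40, [31.7, 65.6, 49.6], 3), (25, [21.7, 62.5, 53.7], 59)]
```

>>> {"op": "arm_command", "data": {"motion": [{"xyz":[3.4,4.0,0],"delta_rot":[0,0,7.2],"fingers":0},{"xyz":[3.4,4.0,0],"delta_rot":[0,0,7.2],"fingers":0},{"xyz":[3.4,4.0,0],"delta_rot":[0,0,7.2],"fingers":0},{"xyz":[3.4,4.0,0],"delta_rot":[0,0,7.2],"fingers":0},{"xyz":[3.4,4.0,0],"delta_rot":[0,0,7.2],"fingers":0},{"xyz":[3.4,4.0,0],"delta_rot":[0,0,7.2],"fingers":0},{"xyz":[3.4,4.0,0],"delta_rot":[0,0,7.2],"fingers":0},{"xyz":[3.4,4.0,0],"delta_rot":[0,0,7.2],"fingers":0},{"xyz":[0.25,5.6,0],"delta_rot":[0,0,0],"fingers":0},{"xyz":[0.25,5.6,0],"delta_rot":[0,0,0],"fingers":0},{"xyz":[0.25,5.6,0],"delta_rot":[0,0,0],"fingers":0},{"xyz":[0.25,5.6,0],"delta_rot":[0,0,0],"fingers":0},{"xyz":[0.25,5.6,0],"delta_rot":[0,0,0],"fingers":0},{"xyz":[0.25,5.6,0],"delta_rot":[0,0,0],"fingers":0},{"xyz":[0.25,5.6,0],"delta_rot":[0,0,0],"fingers":0},{"xyz":[0.25,5.6,0],"delta_rot":[0,0,0],"fingers":0},{"xyz":[0.25,5.6,0],"delta_rot":[0,0,0],"fingers":0},{"xyz":[0.25,5.6,0],"delta_rot":[0,0,0],"fingers":0},{"xyz":[0,0,0],"delta_rot":[0,0,0],"fingers":0}]}}

```text
time_s: 2.48
eef_pos: [0.4856, 0.3141, 0.2174]
orientation: [-179.9, 0.0, 76.3]
ft_force: [0.5, -1.1, -0.1]
width: 0.0928
grasp_force: 0.0
```

>>> {"op": "arm_command", "data": {"motion": [{"xyz":[0.1,0,-4],"delta_rot":[0,0,0],"fingers":0},{"xyz":[0,0,-4],"delta_rot":[0,0,0],"fingers":0},{"xyz":[0,0,-3],"delta_rot":[0,0,0],"fingers":0},{"xyz":[0,0,0],"delta_rot":[0,0,0],"fingers":0}]}}

```text
time_s: 2.98
eef_pos: [0.4856, 0.3087, 0.1054]
orientation: [-179.7, 0.3, 76.0]
ft_force: [0.1, 0.1, -0.6]
width: 0.0929
grasp_force: 0.0
```

Run:
```python
from h import *
print(telemetry.sense()['eef_pos'])
s=snapshot("scene")[:,:,::-1];t=snapshot("top")[:,:,::-1]
z=lambda i,x,y,w,h,k:cv2.resize(i[y:y+h,x:x+w],(w*k,h*k),interpolation=cv2.INTER_CUBIC)
cv2.imwrite("pics/g1.png",np.hstack([z(s,210,200,100,120,4),z(t,155,185,100,120,4)]))
```

```text
[0.48558688 0.30871601 0.10542216]
```

View pics/g1.png

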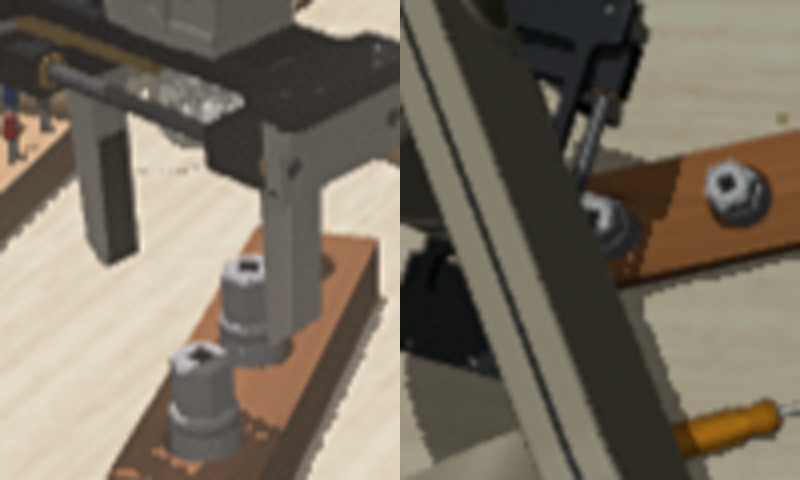

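The left crop shows the fingers straddling socket 1, head at about (200,365) in the crop. They are clear of socket 2, so I descend and close.

>>> {"op": "arm_command", "data": {"motion": [{"xyz":[0.1,0.25,-3],"delta_rot":[0,0,0],"fingers":0},{"xyz":[0,0,-2.9],"delta_rot":[0,0,0],"fingers":0},{"xyz":[0,0,0],"delta_rot":[0,0,0],"fingers":0.3},{"xyz":[0,0,0],"delta_rot":[0,0,0],"fingers":0.5},{"xyz":[0,0,0],"delta_rot":[0,0,0],"fingers":0.65},{"xyz":[0,0,0],"delta_rot":[0,0,0],"fingers":0.75},{"xyz":[0,0,0],"delta_rot":[0,0,0],"fingers":0.85},{"xyz":[0,0,0],"delta_rot":[0,0,0],"fingers":1},{"xyz":[0,0,0],"delta_rot":[0,0,0],"fingers":1},{"xyz":[0,0,0],"delta_rot":[0,0,0],"fingers":1}]}}

```text
time_s: 4.32
eef_pos: [0.4886, 0.3133, 0.0496]
orientation: [-180.0, 0.0, 76.0]
ft_force: [-0.1, -0.1, -0.2]
width: 0.0266
grasp_force: 30.0
```

>>> {"op": "arm_command", "data": {"motion": [{"xyz":[0,0,0],"delta_rot":[0,0,0],"fingers":0.55},{"xyz":[0,0,0],"delta_rot":[0,0,0],"fingers":0.55},{"xyz":[0,0,0],"delta_rot":[0,0,-7],"fingers":0.55},{"xyz":[0,0,0],"delta_rot":[0,0,-7],"fingers":0.55},{"xyz":[0,0,0],"delta_rot":[0,0,0],"fingers":0.8},{"xyz":[0,0,0],"delta_rot":[0,0,0],"fingers":1},{"xyz":[0,0,0],"delta_rot":[0,0,0],"fingers":1},{"xyz":[0,0,0],"delta_rot":[0,0,0],"fingers":1}]}}

```text
time_s: 5.32
eef_pos: [0.4888, 0.3133, 0.0497]
orientation: [180.0, -0.0, 62.1]
ft_force: [0.1, -0.9, 0.3]
width: 0.0268
grasp_force: 30.0
```

Run:
```python
from h import *
print(telemetry.sense())
s=snapshot("scene")[:,:,::-1];cv2.imwrite("pics/s2.png",s)
cv2.imwrite("pics/g2.png",cv2.resize(s[245:335,205:325],None,fx=6.5,fy=6.5,interpolation=cv2.INTER_CUBIC))
```

```text
{'time_s': 5.325, 'q': array([ 2.75982950e+01,  1.27241948e+01,  9.77205120e+01, -4.42054669e-03,
        6.95518849e+01,  5.55166784e+01]), 'joint_vel': array([ 0.01296201,  0.08825698, -0.06966343, -0.00725761,  0.02529339,
        0.19967196]), 'joint_torque': array([ 2.03222805e-01, -5.60819113e+01, -4.45215404e+01,  1.79624897e-01,
        2.88413360e-02, -1.95369538e-02]), 'eef_pos': array([0.48883158, 0.3132793 , 0.04965427]), 'orientation': array([ 1.79994656e+02, -4.64231530e-04,  6.20831608e+01]), 'ft_force': array([ 0.10598751, -0.85496349,  0.32564078]), 'moment': array([-0.09553045, -0.0650396 ,  0.05267182]), 'grasp_force': 29.99999727588147, 'width': 0.026805377880890692}
```

View pics/g2.png

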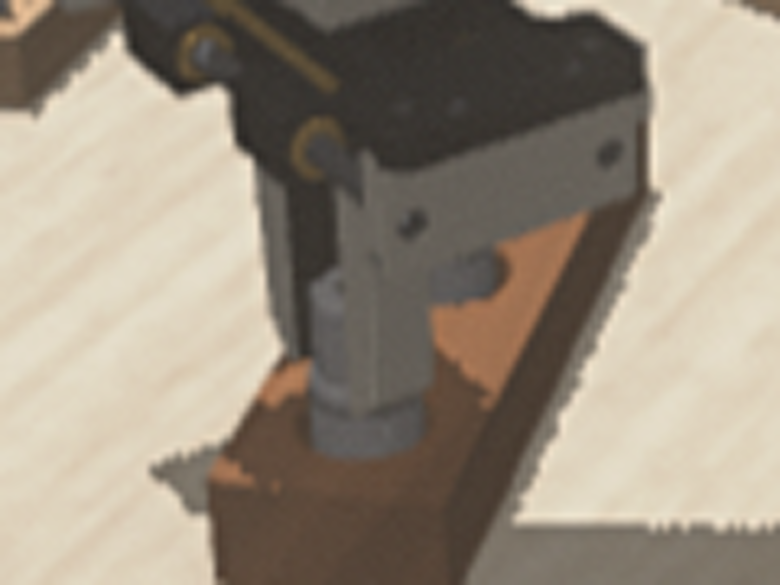

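The crop shows the fingers on socket 1's head at about (345,330), upright in the well. The width reads 26.8 mm where the flats should give 24, and the TCP is about 2.7 mm off the planned centre. I re-centre and regrip at the measured yaw.

>>> {"op": "arm_command", "data": {"motion": [{"xyz":[0,0,0],"delta_rot":[0,0,0],"fingers":0.5},{"xyz":[0,0,0],"delta_rot":[0,0,0],"fingers":0.5},{"xyz":[-0.2,-0.2,-0.2],"delta_rot":[0,0,7],"fingers":0.5},{"xyz":[0,0,0],"delta_rot":[0,0,7],"fingers":0.5},{"xyz":[0,0,0],"delta_rot":[0,0,0],"fingers":0.5}]}}

```text
time_s: 6.0
eef_pos: [0.4867, 0.3113, 0.0476]
orientation: [-180.0, 0.0, 76.0]
ft_force: [-0.3, 0.1, -0.2]
width: 0.0466
grasp_force: 0.0
```

>>> {"op": "arm_command", "data": {"motion": [{"xyz":[0,0,0],"delta_rot":[0,0,0],"fingers":0.75},{"xyz":[0,0,0],"delta_rot":[0,0,0],"fingers":1},{"xyz":[0,0,0],"delta_rot":[0,0,0],"fingers":1},{"xyz":[0,0,0],"delta_rot":[0,0,0],"fingers":1}]}}

```text
time_s: 6.5
eef_pos: [0.4869, 0.3113, 0.0477]
orientation: [180.0, -0.0, 76.0]
ft_force: [1.2, 0.1, 0.3]
width: 0.0278
grasp_force: 30.0
```

>>> {"op": "arm_command", "data": {"motion": [{"xyz":[0,0,0],"delta_rot":[0,0,0],"fingers":0.5},{"xyz":[0,0,0],"delta_rot":[0,0,0],"fingers":0.5},{"xyz":[0,0,0],"delta_rot":[0,0,10],"fingers":0.5},{"xyz":[0,0,0],"delta_rot":[0,0,10],"fingers":0.5},{"xyz":[0,0,0],"delta_rot":[0,0,10],"fingers":0.5},{"xyz":[0,0,0],"delta_rot":[0,0,0],"fingers":0.5},{"xyz":[0,0,0],"delta_rot":[0,0,0],"fingers":0.75},{"xyz":[0,0,0],"delta_rot":[0,0,0],"fingers":1},{"xyz":[0,0,0],"delta_rot":[0,0,0],"fingers":1},{"xyz":[0,0,0],"delta_rot":[0,0,0],"fingers":1}]}}

```text
time_s: 7.75
eef_pos: [0.4868, 0.3113, 0.0476]
orientation: [-180.0, -0.0, 106.0]
ft_force: [0.4, 0.6, -0.3]
width: 0.0279
grasp_force: 30.0
```

Width depends on height: the fingertips were reaching below the hex head, onto the shoulder of the barrel. I raise and regrip at yaw 76.

>>> {"op": "arm_command", "data": {"motion": [{"xyz":[0,0,0],"delta_rot":[0,0,0],"fingers":0.5},{"xyz":[0,0,0],"delta_rot":[0,0,0],"fingers":0.5},{"xyz":[0,0,0.8],"delta_rot":[0,0,-10],"fingers":0.5},{"xyz":[0,0,0],"delta_rot":[0,0,-10],"fingers":0.5},{"xyz":[0,0,0],"delta_rot":[0,0,-10],"fingers":0.5},{"xyz":[0,0,0],"delta_rot":[0,0,0],"fingers":0.5},{"xyz":[0,0,0],"delta_rot":[0,0,0],"fingers":0.75},{"xyz":[0,0,0],"delta_rot":[0,0,0],"fingers":1},{"xyz":[0,0,0],"delta_rot":[0,0,0],"fingers":1},{"xyz":[0,0,0],"delta_rot":[0,0,0],"fingers":1}]}}

```text
time_s: 9.0
eef_pos: [0.4868, 0.3113, 0.0556]
orientation: [180.0, -0.0, 76.1]
ft_force: [-0.1, -0.1, -0.8]
width: 0.0238
grasp_force: 30.0
```

>>> {"op": "arm_command", "data": {"motion": [{"xyz":[0,0,2],"delta_rot":[0,0,0],"fingers":1},{"xyz":[0,0,4],"delta_rot":[0,0,0],"fingers":1},{"xyz":[0,0,4.5],"delta_rot":[0,0,-1.1],"fingers":1},{"xyz":[0.52,-4.83,0],"delta_rot":[0,0,0],"fingers":1},{"xyz":[0.52,-4.83,0],"delta_rot":[0,0,0],"fingers":1},{"xyz":[0.52,-4.83,0],"delta_rot":[0,0,0],"fingers":1},{"xyz":[0.52,-4.83,0],"delta_rot":[0,0,0],"fingers":1},{"xyz":[0.52,-4.83,0],"delta_rot":[0,0,0],"fingers":1},{"xyz":[0.52,-4.83,0],"delta_rot":[0,0,0],"fingers":1},{"xyz":[0.52,-4.83,0],"delta_rot":[0,0,0],"fingers":1},{"xyz":[0.52,-4.83,0],"delta_rot":[0,0,0],"fingers":1},{"xyz":[0,0,0],"delta_rot":[0,0,0],"fingers":1},{"xyz":[0,0,-3.6],"delta_rot":[0,0,0],"fingers":1},{"xyz":[0,0,0],"delta_rot":[0,0,0],"fingers":1},{"xyz":[0,0,0],"delta_rot":[0,0,0],"fingers":1}]}}

```text
time_s: 10.88
eef_pos: [0.5287, -0.0745, 0.1259]
orientation: [180.0, -0.0, 75.0]
ft_force: [0.3, -0.5, -1.5]
width: 0.0237
grasp_force: 30.0
```

Run:
```python
from h import *
print(telemetry.sense()['eef_pos'],telemetry.sense()['orientation'])
s=snapshot("scene")[:,:,::-1];cv2.imwrite("pics/s3.png",s);t=snapshot("top")[:,:,::-1];cv2.imwrite("pics/t3.png",t)
z=lambda i,x,y,w,h,k:cv2.resize(i[y:y+h,x:x+w],(w*k,h*k),interpolation=cv2.INTER_CUBIC)
cv2.imwrite("pics/g3.png",np.hstack([z(s,290,160,80,90,5),z(t,340,185,80,90,5)]))
```

```text
[ 0.52870465 -0.07445617  0.12594676] [ 1.79965482e+02 -1.03158569e-02  7.49890143e+01]
```

View pics/g3.png

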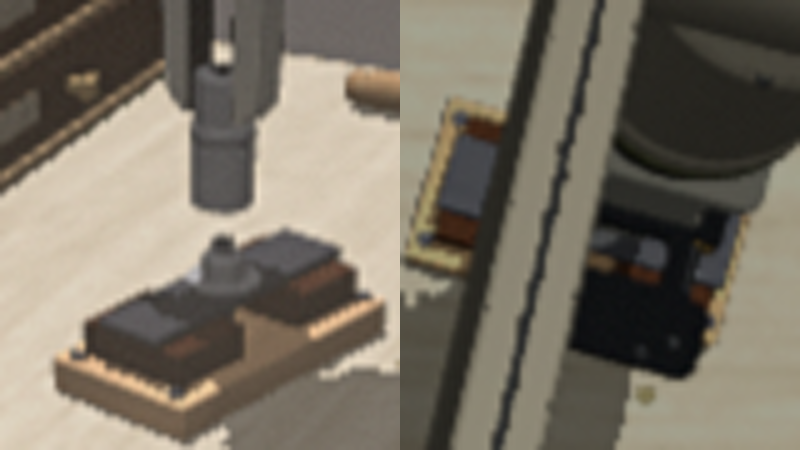

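The left crop shows the socket hanging upright over the nut, barrel axis at about column 223 of the crop and stud at about 222. The top view is blocked by the arm. I measure the lateral error at subpixel level.

Run:
```python
from h import *
g=cv2.GaussianBlur(cv2.imread("pics/s3.png"),(3,3),0).astype(float).mean(2)
g0=cv2.GaussianBlur(cv2.imread("pics/scene0.png"),(3,3),0).astype(float).mean(2)
def edges(g,r,c0,hw):
    d=np.abs(np.gradient(g[r]));o=[]
    for lo,hi in((c0-hw-3,c0-hw+3),(c0+hw-3,c0+hw+3)):
        x=np.arange(int(lo),int(hi)+1);w=d[x]**2;o.append((w*x).sum()/w.sum())
    return o
B=[edges(g,r,334.6,6.4) for r in range(188,199)];print("barrel",np.mean(B,0),np.std(B,0),np.mean(B))
for G,n in((g,"now"),(g0,"start")):
    N=[edges(G,r,334.5,2.7) for r in(207,208,209)];print(n,"stud",np.round(N,1).tolist(),np.mean(N))
X=telemetry.sense()['eef_pos'];print("expected barrel col",proj("scene",[*X[:2],.092]),"mouth",proj("scene",[*X[:2],.0823]))
for z in(.063,.06):print("nut est stud",proj("scene",[.5285,-.0753,z]),proj("scene",[*X[:2],z]))
for r in range(196,206):print(r,g[r,331:339].round(0).astype(int).tolist())
```

```text
barrel [327.6298221  340.39184712] [0.01312429 0.14803951] 334.01083460709185
now stud [[332.0, 337.0], [331.8, 336.9], [331.4, 336.6]] 334.2983891718516
start stud [[332.1, 337.2], [331.9, 337.1], [331.8, 336.8]] 334.46985066190143
expected barrel col [334.05084104 196.50688838] mouth [334.03100855 200.4246514 ]
nut est stud [334.43465084 208.11916218] [333.99196623 208.13717096]
nut est stud [334.4281471  209.30817998] [333.98594688 209.32624847]
196 [88, 89, 89, 88, 87, 85, 83, 79]
197 [88, 88, 88, 87, 86, 85, 83, 78]
198 [87, 87, 87, 87, 87, 85, 82, 78]
199 [86, 87, 87, 87, 86, 85, 81, 77]
200 [86, 87, 87, 86, 85, 84, 81, 83]
201 [106, 102, 99, 94, 92, 95, 100, 112]
202 [151, 143, 136, 128, 126, 132, 145, 161]
203 [189, 184, 179, 174, 173, 177, 187, 194]
204 [203, 203, 203, 203, 202, 202, 202, 201]
205 [206, 206, 204, 202, 202, 202, 202, 201]
```

>>> {"op": "arm_command", "data": {"motion": [{"xyz":[0,0,-0.6],"delta_rot":[0,0,0],"fingers":1},{"xyz":[0,0,0],"delta_rot":[0,0,0],"fingers":1}]}}

```text
time_s: 11.22
eef_pos: [0.5282, -0.0749, 0.1184]
orientation: [-180.0, 0.0, 74.9]
ft_force: [0.9, 1.1, -1.7]
width: 0.024
grasp_force: 30.0
```

>>> {"op": "arm_command", "data": {"motion": [{"xyz":[0.03,-0.05,-0.6],"delta_rot":[0,0,0.1],"fingers":1},{"xyz":[0,0,-0.5],"delta_rot":[0,0,0],"fingers":1},{"xyz":[0,0,-0.3],"delta_rot":[0,0,0],"fingers":1},{"xyz":[0,0,0],"delta_rot":[0,0,0],"fingers":1},{"xyz":[0,0,0],"delta_rot":[0,0,0],"fingers":1}]}}

```text
time_s: 11.85
eef_pos: [0.5288, -0.0756, 0.1047]
orientation: [180.0, 0.0, 75.0]
ft_force: [-0.2, -0.7, -1.6]
width: 0.0236
grasp_force: 30.0
```

>>> {"op": "arm_command", "data": {"motion": [{"xyz":[-0.02,0.01,-0.2],"delta_rot":[0,0,0],"fingers":1},{"xyz":[0,0,-0.15],"delta_rot":[0,0,0],"fingers":1},{"xyz":[0,0,-0.15],"delta_rot":[0,0,0],"fingers":1},{"xyz":[0,0,-0.15],"delta_rot":[0,0,0],"fingers":1}]}}

```text
time_s: 12.35
eef_pos: [0.5289, -0.0755, 0.0998]
orientation: [180.0, -0.0, 75.0]
ft_force: [-7.9, 2.3, 18.3]
width: 0.0238
grasp_force: 30.0
```

>>> {"op": "arm_command", "data": {"motion": [{"xyz":[-0.06,0.02,0],"delta_rot":[0,0,0],"fingers":1},{"xyz":[0,0,0],"delta_rot":[0,0,0],"fingers":1},{"xyz":[0,0,-0.1],"delta_rot":[0,0,0],"fingers":1},{"xyz":[0,0,0],"delta_rot":[0,0,0],"fingers":1}]}}

```text
time_s: 12.85
eef_pos: [0.5289, -0.0754, 0.0998]
orientation: [179.9, -0.0, 75.0]
ft_force: [-6.7, 1.9, 16.3]
width: 0.0234
grasp_force: 30.0
```

>>> {"op": "arm_command", "data": {"motion": [{"xyz":[0,0,-0.2],"delta_rot":[0,0,0],"fingers":1},{"xyz":[0,0,-0.2],"delta_rot":[0,0,0],"fingers":1}]}}

```text
time_s: 13.1
eef_pos: [0.5305, -0.0753, 0.0988]
orientation: [179.7, -0.1, 75.1]
ft_force: [-12.2, 6.9, 43.4]
width: 0.0239
grasp_force: 30.4
```

>>> {"op": "arm_command", "data": {"motion": [{"xyz":[0,0,0.2],"delta_rot":[0,0,0],"fingers":1},{"xyz":[-0.1,0.03,0],"delta_rot":[0,0,0],"fingers":1},{"xyz":[0,0,0],"delta_rot":[0,0,0],"fingers":1}]}}

```text
time_s: 13.48
eef_pos: [0.5297, -0.0754, 0.0993]
orientation: [179.6, -0.0, 75.0]
ft_force: [-3.9, 2.0, 20.6]
width: 0.0235
grasp_force: 30.0
```

Blocked at a mouth height of about 56 mm, which is the nut top. This is the 16 mm socket, so I return it to its well.

>>> {"op": "arm_command", "data": {"motion": [{"xyz":[-0.1,0,2],"delta_rot":[0,0,0],"fingers":1},{"xyz":[0,0,4],"delta_rot":[0,0,0],"fingers":1},{"xyz":[-0.52,4.83,0],"delta_rot":[0,0,0],"fingers":1},{"xyz":[-0.52,4.83,0],"delta_rot":[0,0,0],"fingers":1},{"xyz":[-0.52,4.83,0],"delta_rot":[0,0,0],"fingers":1},{"xyz":[-0.52,4.83,0],"delta_rot":[0,0,0],"fingers":1},{"xyz":[-0.52,4.83,0],"delta_rot":[0,0,0],"fingers":1},{"xyz":[-0.52,4.83,0],"delta_rot":[0,0,0],"fingers":1},{"xyz":[-0.52,4.83,0],"delta_rot":[0,0,0],"fingers":1},{"xyz":[-0.52,4.83,0],"delta_rot":[0,0,0],"fingers":1},{"xyz":[0,0,0],"delta_rot":[0,0,0],"fingers":1},{"xyz":[0,0,0],"delta_rot":[0,0,0],"fingers":1}]}}

```text
time_s: 14.98
eef_pos: [0.4841, 0.3112, 0.1548]
orientation: [-180.0, 0.0, 75.1]
ft_force: [0.6, -0.2, -1.7]
width: 0.0238
grasp_force: 30.0
```

>>> {"op": "arm_command", "data": {"motion": [{"xyz":[0.27,0,-3],"delta_rot":[0,0,0],"fingers":1},{"xyz":[0,0,-3],"delta_rot":[0,0,0],"fingers":1},{"xyz":[0,0,0],"delta_rot":[0,0,0],"fingers":1},{"xyz":[0,0,0],"delta_rot":[0,0,0],"fingers":1}]}}

```text
time_s: 15.48
eef_pos: [0.4878, 0.3109, 0.0963]
orientation: [180.0, -0.0, 75.0]
ft_force: [0.2, 0.4, -0.7]
width: 0.0238
grasp_force: 30.0
```

Run:
```python
from h import *
print(telemetry.sense()['eef_pos'])
s=snapshot("scene")[:,:,::-1];cv2.imwrite("pics/s4.png",s)
cv2.imwrite("pics/g4.png",cv2.resize(s[230:330,215:315],None,fx=5.9,fy=5.9,interpolation=cv2.INTER_CUBIC))
```

```text
[0.48776758 0.31086459 0.09631489]
```

View pics/g4.png

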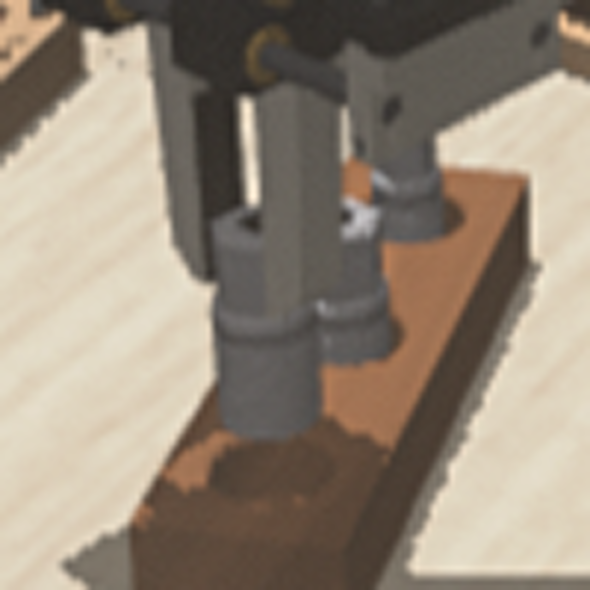

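The crop shows the socket upright, mouth at about (272,420), right above its empty well at (275,465). I lower it.

>>> {"op": "arm_command", "data": {"motion": [{"xyz":[-0.1,0.02,-1.5],"delta_rot":[0,0,0],"fingers":1},{"xyz":[0,0,-1.2],"delta_rot":[0,0,0],"fingers":1},{"xyz":[0,0,-0.8],"delta_rot":[0,0,0],"fingers":1},{"xyz":[0,0,-0.3],"delta_rot":[0,0,0],"fingers":1},{"xyz":[0,0,-0.1],"delta_rot":[0,0,0],"fingers":1},{"xyz":[0,0,0],"delta_rot":[0,0,0],"fingers":1}]}}

```text
time_s: 16.27
eef_pos: [0.4861, 0.3117, 0.0563]
orientation: [180.0, -0.0, 75.0]
ft_force: [0.6, -0.7, -0.6]
width: 0.0236
grasp_force: 30.0
```

>>> {"op": "arm_command", "data": {"motion": [{"xyz":[0,0,-0.1],"delta_rot":[0,0,0],"fingers":1},{"xyz":[0,0,0],"delta_rot":[0,0,0],"fingers":0.7},{"xyz":[0,0,0],"delta_rot":[0,0,0],"fingers":0.5},{"xyz":[0,0,0],"delta_rot":[0,0,0],"fingers":0.5},{"xyz":[0,0,2],"delta_rot":[0,0,0],"fingers":0.5},{"xyz":[0,0,4],"delta_rot":[0,0,0],"fingers":0.5},{"xyz":[0.7,-2.4,0],"delta_rot":[0,0,-7.3],"fingers":0.5},{"xyz":[0.7,-2.4,0],"delta_rot":[0,0,-7.3],"fingers":0.5},{"xyz":[0.7,-2.5,0],"delta_rot":[0,0,-7.3],"fingers":0.5},{"xyz":[0,0,0],"delta_rot":[0,0,0],"fingers":0.5},{"xyz":[0,0,0],"delta_rot":[0,0,0],"fingers":0.5}]}}

```text
time_s: 17.65
eef_pos: [0.5073, 0.2392, 0.1162]
orientation: [180.0, -0.1, 53.2]
ft_force: [-0.0, 0.5, 1.0]
width: 0.0465
grasp_force: 0.0
```

>>> {"op": "arm_command", "data": {"motion": [{"xyz":[0,0,-2],"delta_rot":[0,0,0],"fingers":0.5},{"xyz":[-0.05,-0.05,-2.5],"delta_rot":[0,0,0],"fingers":0.5},{"xyz":[0,0,-1.45],"delta_rot":[0,0,0],"fingers":0.5},{"xyz":[0,0,0],"delta_rot":[0,0,0],"fingers":0.5},{"xyz":[0,0,0],"delta_rot":[0,0,0],"fingers":0.75},{"xyz":[0,0,0],"delta_rot":[0,0,0],"fingers":1},{"xyz":[0,0,0],"delta_rot":[0,0,0],"fingers":1},{"xyz":[0,0,0],"delta_rot":[0,0,0],"fingers":1}]}}

```text
time_s: 18.65
eef_pos: [0.5071, 0.2384, 0.0565]
orientation: [180.0, -0.1, 53.1]
ft_force: [0.3, 0.0, 3.3]
width: 0.0233
grasp_force: 29.8
```

>>> {"op": "arm_command", "data": {"motion": [{"xyz":[0,0,2],"delta_rot":[0,0,0],"fingers":1},{"xyz":[0,0,4],"delta_rot":[0,0,0],"fingers":1},{"xyz":[0,0,4],"delta_rot":[0,0,0],"fingers":1},{"xyz":[0.3,-4.48,0],"delta_rot":[0,0,4.4],"fingers":1},{"xyz":[0.3,-4.48,0],"delta_rot":[0,0,4.4],"fingers":1},{"xyz":[0.3,-4.48,0],"delta_rot":[0,0,4.4],"fingers":1},{"xyz":[0.3,-4.48,0],"delta_rot":[0,0,4.4],"fingers":1},{"xyz":[0.3,-4.48,0],"delta_rot":[0,0,4.4],"fingers":1},{"xyz":[0.3,-4.48,0],"delta_rot":[0,0,0],"fingers":1},{"xyz":[0.3,-4.48,0],"delta_rot":[0,0,0],"fingers":1},{"xyz":[0,0,0],"delta_rot":[0,0,0],"fingers":1},{"xyz":[0,0,-3.3],"delta_rot":[0,0,0],"fingers":1},{"xyz":[0,0,0],"delta_rot":[0,0,0],"fingers":1},{"xyz":[0,0,0],"delta_rot":[0,0,0],"fingers":1},{"xyz":[0,0,0],"delta_rot":[0,0,0],"fingers":1}]}}

```text
time_s: 20.52
eef_pos: [0.5284, -0.0752, 0.1242]
orientation: [179.9, -0.0, 75.2]
ft_force: [0.6, 0.3, -2.3]
width: 0.0238
grasp_force: 29.8
```

Run:
```python
from h import *
X=telemetry.sense();print(X['orientation']);X=X['eef_pos'];print(X)
s=snapshot("scene")[:,:,::-1];cv2.imwrite("pics/s5.png",s)
g=cv2.GaussianBlur(s,(3,3),0).astype(float).mean(2)
def edges(g,r,c0,hw):
    d=np.abs(np.gradient(g[r]));o=[]
    for lo,hi in((c0-hw-3,c0-hw+3),(c0+hw-3,c0+hw+3)):
        x=np.arange(int(lo),int(hi)+1);w=d[x]**2;o.append((w*x).sum()/w.sum())
    return o
m=proj("scene",[*X[:2],X[2]-.0445+.010]);r0=int(m[1])
B=[edges(g,r,m[0],6.4) for r in range(r0-6,r0+3)];print("expected",m,"barrel",np.mean(B,0),np.std(B,0),np.mean(B))
print("nut col",proj("scene",[.5283,-.0754,X[2]-.0345]))
```

```text
[ 1.79877981e+02 -5.52256767e-03  7.51784053e+01]
[ 0.52839559 -0.07522534  0.12424365]
expected [334.52087313 197.42230504] barrel [327.62734953 340.63953631] [0.02102773 0.11740599] 334.1334429169252
nut col [334.59109728 197.40254453]
```

>>> {"op": "arm_command", "data": {"motion": [{"xyz":[-0.05,-0.03,-0.8],"delta_rot":[0,0,-0.2],"fingers":1},{"xyz":[0,0,-0.7],"delta_rot":[0,0,0],"fingers":1},{"xyz":[0,0,-0.4],"delta_rot":[0,0,0],"fingers":1},{"xyz":[0,0,0],"delta_rot":[0,0,0],"fingers":1},{"xyz":[0,0,0],"delta_rot":[0,0,0],"fingers":1}]}}

```text
time_s: 21.2
eef_pos: [0.5271, -0.0758, 0.1037]
orientation: [180.0, -0.0, 74.9]
ft_force: [0.4, 1.6, -1.5]
width: 0.0234
grasp_force: 29.8
```

>>> {"op": "arm_command", "data": {"motion": [{"xyz":[0,0,-0.15],"delta_rot":[0,0,0],"fingers":1},{"xyz":[0,0,-0.15],"delta_rot":[0,0,0],"fingers":1},{"xyz":[0,0,-0.15],"delta_rot":[0,0,0],"fingers":1}]}}

```text
time_s: 21.58
eef_pos: [0.527, -0.0758, 0.0991]
orientation: [180.0, -0.0, 74.9]
ft_force: [0.3, 0.5, -1.2]
width: 0.024
grasp_force: 29.8
```

>>> {"op": "arm_command", "data": {"motion": [{"xyz":[0.05,0.02,-0.1],"delta_rot":[0,0,0],"fingers":1},{"xyz":[0,0,-0.15],"delta_rot":[0,0,0],"fingers":1},{"xyz":[0,0,-0.15],"delta_rot":[0,0,0],"fingers":1}]}}

```text
time_s: 21.95
eef_pos: [0.528, -0.0758, 0.0955]
orientation: [179.9, 0.0, 74.9]
ft_force: [0.4, -0.3, -0.6]
width: 0.0237
grasp_force: 29.8
```

It passes the nut top freely, with the mouth at 51 mm. I continue down.

>>> {"op": "arm_command", "data": {"motion": [{"xyz":[0,0.02,-0.15],"delta_rot":[0,0,0],"fingers":1},{"xyz":[0,0,-0.15],"delta_rot":[0,0,0],"fingers":1},{"xyz":[0,0,-0.15],"delta_rot":[0,0,0],"fingers":1},{"xyz":[0,0,-0.1],"delta_rot":[0,0,0],"fingers":1}]}}

```text
time_s: 22.45
eef_pos: [0.5278, -0.0756, 0.0898]
orientation: [180.0, 0.0, 74.9]
ft_force: [2.3, -1.4, 1.3]
width: 0.0239
grasp_force: 29.8
```

>>> {"op": "arm_command", "data": {"motion": [{"xyz":[0,0,-0.1],"delta_rot":[0,0,0],"fingers":1},{"xyz":[0,0,0],"delta_rot":[0,0,0],"fingers":1}]}}

```text
time_s: 22.7
eef_pos: [0.5277, -0.0755, 0.0887]
orientation: [180.0, 0.0, 74.9]
ft_force: [2.6, -2.7, -0.4]
width: 0.0236
grasp_force: 29.8
```

>>> {"op": "arm_command", "data": {"motion": [{"xyz":[0.02,-0.02,-0.06],"delta_rot":[0,0,0],"fingers":1},{"xyz":[0,0,-0.06],"delta_rot":[0,0,0],"fingers":1},{"xyz":[0,0,0],"delta_rot":[0,0,0],"fingers":1}]}}

```text
time_s: 23.08
eef_pos: [0.528, -0.0757, 0.0884]
orientation: [180.0, 0.0, 74.9]
ft_force: [-1.1, -2.0, 7.5]
width: 0.0238
grasp_force: 29.8
```

>>> {"op": "arm_command", "data": {"motion": [{"xyz":[0,0,-0.07],"delta_rot":[0,0,0],"fingers":1},{"xyz":[0,0,0],"delta_rot":[0,0,0],"fingers":1},{"xyz":[0,0,0],"delta_rot":[0,0,0],"fingers":1}]}}

```text
time_s: 23.45
eef_pos: [0.5281, -0.0758, 0.0883]
orientation: [179.9, 0.0, 74.9]
ft_force: [-2.1, -0.9, 12.4]
width: 0.0236
grasp_force: 29.8
```

Run:
```python
from h import *
s=snapshot("scene")[:,:,::-1]
z=lambda x,y,w,h,k:cv2.resize(s[y:y+h,x:x+w],(w*k,h*k),interpolation=cv2.INTER_CUBIC)
cv2.imwrite("pics/g6.png",np.hstack([z(290,160,80,95,5),z(230,240,80,95,5)]))
```

```text
(no output)
```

View pics/g6.png

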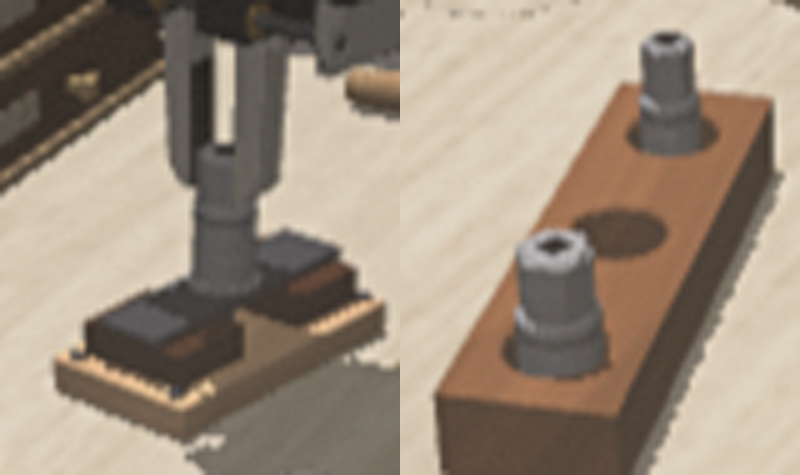

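The left crop shows the socket's mouth down on the washer at about (225,285), held upright. In the right crop the other two sockets stand in their wells at (560,300) and (670,90). I hand in.

```bash
python3 -c "
from cell import order
print(order.hand_in())"
```

```text
the job is handed in; nothing more can be done
None
```

The middle socket fits: it is home on the washer with about 12 N of push, still gripped upright. The first socket I tried was too small and is back upright in its own well, and I handed the job in at about 23.5 s.

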